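# Pack the shoe-care kit into the box lid

## Robot

A 6-joint arm with a two-finger parallel gripper is mounted at the origin on the work surface. World frame = base frame: x ahead of the robot, y to its left, z up, the work surface at z = 0. Lengths are in m, angles in rad, forces in N, time in s.
With the tool pointing down it reaches from about 0.275 to 0.825 m from the base axis. Payload 5.2 kg.
Tool frame: the origin (TCP) lies at the very end of the fingers, on their centre line; the grasp point (between the pads) lies behind it (hold_point_z is the z of the grasp point in the tool frame, in m); z points along the fingers, y is the line along which they close (so a half turn about z gives the same grasp; the last joint's range is limited). The gripper opens to 93 mm and grips with 3 to 60 N. Pads are 15 mm wide; open, the fingers measure 128 mm over their backs; the gripper's body (75 mm by 188 mm) begins 65 mm behind the grasp point.
Start: joints at [-0.203, 0.259, 1.535, -0, 1.348, -0.203], TCP at [0.55, 0, 0.219] pointing down, gripper open.
Joint ranges: [-3.14, 3.14], [-0.91, 2.08], [0.19, 2.58], [-1.22, 4.36], [0.22, 2.71], [-3.12, 3.12]. Speed limits (rad/s): [2.57, 2.57, 3.14, 3.14, 3.14, 3.14].

## Interface

Orientations are given as a rotation vector (axis times angle).
In Python, from workcell import get_state, get_image, hand_in, hold_point_z gives the robot as it stands.
- The arm moves only by the shell command python3 -m pendant 'ROWS' [FORCE]. ROWS is JSON, a list of rows, each an object of numbers: "rx", "ry", "rz": the turn, a rotation vector about the tool's x, y, z in degrees; "tx", "ty", "tz": the shift along the tool's x, y, z in m; "gripper": the opening in per cent of the stroke, from 0 (shut) to 100 (fully open). A call has 1 to 12 rows; each row shifts and turns the commanded pose from where the row before left it, along the tool's axes as they then stand; what a row does not reach is not made up. A row lasts 1/12 s, in which the tool goes at most 41.7 mm and 7.16 degrees, less where a joint would pass 70% of its speed; a pose out of reach is approached as far as the arm can. A call with a gripper value outside its range is refused whole. The fingers move at their own pace and stop on an object; FORCE is the grip in N (left out, the last holds). Time passes only in rows, so rows that do not move let the fingers close. It gives the time, the measured TCP pose, the force, the opening and the grip force at its end, in the units of the state.
- get_state(): the state, without advancing time (a new reading comes with each control period).
- get_image(name): name is "scene" or "side" or "wrist"; returns a dict with "pixels" (384x512x3 uint8, blue, green, red), "vfov" (degrees; the focal length in pixels is half the picture's height over the tangent of half this angle, whatever the lens; pixels are square), "cx", "cy" (the principal point, pixels), "rvec" (rotation vector, rad) and "tvec" (3), from world to camera coordinates, as OpenCV has them. Camera axes: x right, y down, z forward; pixel columns grow to the right and rows downward; lengths in m; the calibration is good to about 2 mm. The wrist camera is an equidistant fisheye: a pixel r from the principal point sees the ray r / f radians off the axis. A picture is of the moment at which its call begins. There is no depth.
- hand_in(): hands the job in; it is judged then, once.
The state is a dict: "time": time; "joint_positions": joint angles; "qd": joint speeds; "effort": joint torques, N m; "position": TCP position; "tcp_rot": TCP orientation; "force": force on the tool from outside, world axes, zero at the start; "wrist_torque": the same for the moment, N m; "grip_width": opening from 0.0 (shut) to 1.0 (fully open); "grasp_force": force on a finger pad.
Only numpy, scipy, OpenCV 4.12 (cv2) and the standard library are available. Lean on these libraries where they do the work, as an engineer would, in place of code of your own. Each camera call takes 0.05 s, during which the arm holds its last target. There are 200 camera calls.

## Task

Gather this order's shoe-care kit into the upturned grey shoe-box lid: set the red-lidded tin, the blue-capped jar, the yellow-backed brush and the green-capped bottle each on the card of its own colour, wholly on the card and standing as it stands now, with the brush lying lengthwise along the card's longer side. Leave the black-lidded tin and the black-capped jar where they are, they belong to another order.

Things in the scene. Friction and masses are not known exactly. Their poses are not given: they have to be found in the camera images.
- tin_red_mid (a point): Flat round shoe-polish tin, bare metal below, RED lid; diameter 56 mm, height 24 mm. Its point is at the centre, half-way up; z is up the axis; stands upright on the table at the start.
- jar_blue_mid (a point): White round shoe-cream jar with a BLUE cap; diameter 47 mm, height 50 mm. Its point is at the centre, half-way up; z is up the axis; stands upright on the table at the start.
- brush_yellow_mid (a point): Shoe brush lying bristles down: dark bristle block (84 x 34 mm, 20 mm high) under a wooden back (90 x 40 mm) whose top face is painted YELLOW; 90 mm long, 40 mm wide, 40 mm high in all. Point at the centre, 20 mm above its underside; x along its length, y across its width, z up. Rigid; grip it across the width.
- bottle_green_mid (a point): Small white edge-dye bottle with a GREEN band and a narrower GREEN cap; body diameter 36 mm up to 50 mm, cap diameter 28 mm, height 70 mm. Point on the axis, half-way up (35 mm); z up; stands upright at the start.
- tin_black_mid (a point): Look-alike polish tin of the same size with a BLACK lid (diameter 56 mm, height 24 mm), not part of the kit: it stays. Point at its centre.
- jar_black_mid (a point): Look-alike white cream jar of the same size with a BLACK cap (diameter 47 mm, height 50 mm), not part of the kit: it stays. Point at its centre.
- card_red: Fixed flat RED card in the tray, 95 mm along its x, 125 mm along its y, 2 mm thick. Origin at the centre of its underside (4 mm above the table), z up: things on it rest 2 mm above the origin. The tray is a fixed, upturned dark grey shoe-box lid, tan inside: 260 mm along the cards' x, 340 mm along their y, walls 4 mm thick, rim 28 mm above the table.
- card_yellow: Fixed flat YELLOW card in the tray, 95 mm along its x, 125 mm along its y, 2 mm thick. Origin at the centre of its underside (4 mm above the table), z up: things on it rest 2 mm above the origin. The four cards lie two by two in the tray, turned alike, 110 mm apart along x and 150 mm along y, symmetric about its centre; which colour is at which corner changes.
- card_blue: Fixed flat BLUE card in the tray, 95 mm along its x, 125 mm along its y, 2 mm thick. Origin at the centre of its underside (4 mm above the table), z up: things on it rest 2 mm above the origin.
- card_green: Fixed flat GREEN card in the tray, 95 mm along its x, 125 mm along its y, 2 mm thick. Origin at the centre of its underside (4 mm above the table), z up: things on it rest 2 mm above the origin.
Mind the look-alikes: they are no part of the job. Leave any orange look-alike of the part that bears tin_black_mid alone.

How it is judged:
At the end, for the whole second after the job is handed in: Tin, jar, brush and bottle rest on the card of their own colour, upright (within 0.15 rad, brush bristles down), overhanging its edge by at most 5 mm, brush within 0.5 rad of the card's y. All at rest. The black-lidded tin and black-capped jar are upright, within 30 mm of where they began (x of tin_red_mid in the frame of card_red between -0.0245 and 0.0245 m and y of tin_red_mid in the frame of card_red between -0.0395 and 0.0395 m and z of tin_red_mid in the frame of card_red between 0.008 and 0.02 m and angle between each of tin_red_mid, jar_blue_mid, brush_yellow_mid, bottle_green_mid, tin_black_mid, jar_black_mid's own z axis and vertical below 0.15 rad and linear speed of each of tin_red, jar_blue, brush_yellow, bottle_green below 0.02 m/s and angular speed of each of tin_red, jar_blue, brush_yellow, bottle_green below 0.2 rad/s and x of jar_blue_mid in the frame of card_blue between -0.029 and 0.029 m and y of jar_blue_mid in the frame of card_blue between -0.044 and 0.044 m and z of jar_blue_mid in the frame of card_blue between 0.021 and 0.033 m and x of brush_yellow_mid in the frame of card_yellow between -0.0325 and 0.0325 m and y of brush_yellow_mid in the frame of card_yellow between -0.0225 and 0.0225 m and z of brush_yellow_mid in the frame of card_yellow between 0.016 and 0.028 m and x of bottle_green_mid in the frame of card_green between -0.0345 and 0.0345 m and y of bottle_green_mid in the frame of card_green between -0.0495 and 0.0495 m and z of bottle_green_mid in the frame of card_green between 0.031 and 0.043 m and angle between the x axis of brush_yellow_mid and the y axis of card_yellow, either way round below 0.5 rad and distance of each of tin_black_mid, jar_black_mid from where it was at the start of the episode below 0.03 m); the robot touches nothing.
It fails at once if the black-lidded tin is shifted by more than 30 mm or tipped over (distance of tin_black_mid from where it was at the start of the episode above 0.03 m or angle between tin_black_mid's own z axis and vertical above 0.5 rad).
It fails at once if the black-capped jar is shifted by more than 30 mm or tipped over (distance of jar_black_mid from where it was at the start of the episode above 0.03 m or angle between jar_black_mid's own z axis and vertical above 0.5 rad).
It also fails if it takes over 96 s, if anything falls off the work surface, if the arm or the gripper's body presses on something with over 40 N, if the wrist force passes 120 N, or if a joint passes its speed limit or range.

## Working session

There is one attempt and no reset: what is moved stays moved. The work goes in short steps, Python scripts to look and compute and a shell command to move; the robot and the scene stay as the last step left them, time stands still between calls to the robot, and variables do not carry over. Pictures are saved under pics/ and viewed, at most 14 in all, crops included, and the job is handed in when it is done.

```bash
mkdir -p pics; ls
python3 - <<'E'
from workcell import *
import cv2
print(get_state(), hold_point_z)
for n in("scene","side","wrist"):
    d=get_image(n); cv2.imwrite(f"pics/{n}0.png",d["pixels"]); print(n,d["vfov"],d["cx"],d["cy"],d["rvec"],d["tvec"])
a=[cv2.imread(f"pics/{n}0.png") for n in("scene","wrist")]
E
```

```text
pics
{'time': 0.0, 'joint_positions': array([-2.02769813e-01,  2.59334470e-01,  1.53608324e+00,  6.51375212e-06,
        1.34800865e+00, -2.02818050e-01]), 'qd': array([-0.00030703,  0.00095754, -0.00024162, -0.00096896, -0.00067534,
       -0.0008336 ]), 'effort': array([ 2.41929010e-04, -4.37298238e+01, -2.84004611e+01,  7.19661056e-02,
        4.11791797e-02, -1.14769305e-04]), 'position': array([5.49447580e-01, 1.56033934e-04, 2.17822247e-01]), 'tcp_rot': array([-2.22030404e+00, -2.22040794e+00,  1.57569047e-03]), 'force': array([ 0.57183294, -0.05506503,  0.18494541]), 'wrist_torque': array([-0.01919645, -0.03292649, -0.01414088]), 'grasp_force': 0.0, 'grip_width': 1.000396468273822} -0.0188
scene 47.23458336925281 259.07380979381145 187.57636051197116 [ 0.83328716  2.65571653 -0.93316772] [ 0.47655481 -0.16143639  1.49278391]
side 56.18908040002564 261.76590407155754 196.25397815599874 [ 2.34375251 -0.73012829  0.28895544] [-0.51161712  0.23358089  0.91479395]
wrist 65.70646984690485 259.14364574163017 193.22355717560566 [-2.88556973e+00 -3.35551249e-04  3.99732662e-03] [-0.54843641 -0.02922086  0.38997628]
```

View pics/scene0.png

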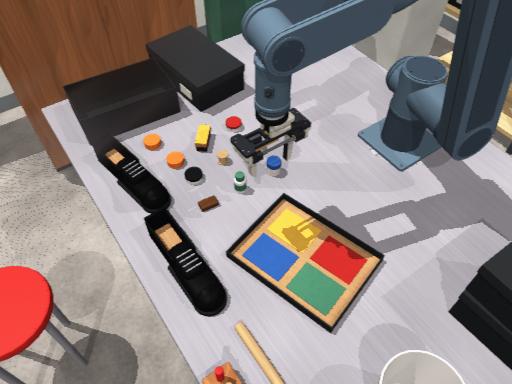

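View pics/side0.png

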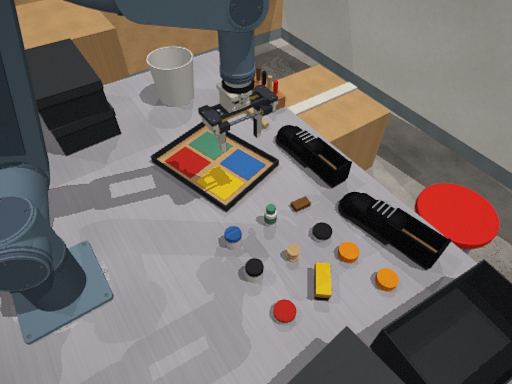

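View pics/wrist0.png

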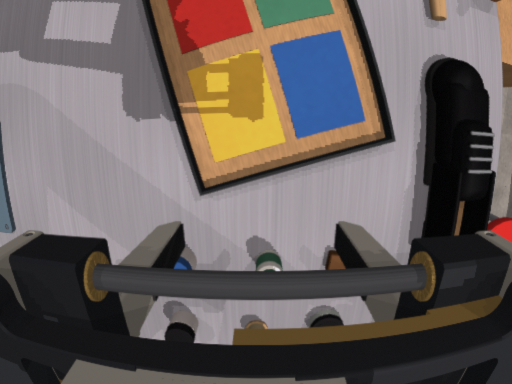

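The side view shows the red tin (285,311), blue jar (233,234), yellow brush (322,280), green bottle (271,213), black jar (255,267) and black tin (322,231). There are also two orange tins, a cork and a brown block. The wrist view shows the tray's corner, with the yellow and blue cards nearest.

```bash
cat > h.py <<'E'
import cv2, numpy as np
from workcell import *
def ray(d,uv):
    R=cv2.Rodrigues(np.array(d["rvec"],float))[0]; t=np.array(d["tvec"],float)
    f=d["pixels"].shape[0]/2/np.tan(np.radians(d["vfov"])/2)
    p=(np.array(uv,float)-[d["cx"],d["cy"]])/f
    if d.get("fish"):
        r=np.hypot(*p); v=np.array([*(p/r*np.sin(r)),np.cos(r)])
    else: v=np.array([*p,1.])
    return -R.T@t, R.T@v
def plane(d,uv,z):
    c,v=ray(d,uv); return (c+v*(z-c[2])/v[2])[:2]
HUE={"red":[(0,5),(174,180)],"orange":[(6,16)],"yellow":[(22,32)],"green":[(60,90)],"blue":[(100,125)]}
def blobs(d,col,smin=150,vmin=40,amin=25):
    h=cv2.cvtColor(d["pixels"],cv2.COLOR_BGR2HSV); m=np.zeros(h.shape[:2],np.uint8)
    for a,b in HUE[col]: m|=cv2.inRange(h,(a,smin,vmin),(b,255,255))
    cs,_=cv2.findContours(m,cv2.RETR_EXTERNAL,cv2.CHAIN_APPROX_NONE)
    return [c for c in cs if cv2.contourArea(c)>amin]
def img(n):
    d=get_image(n)
    if n=="wrist": d["fish"]=1
    return d
E
python3 - <<'E'
from h import *
Z={"red":.024,"blue":.05,"yellow":.04,"green":.07,"orange":.024}
for n in("scene","side"):
    d=img(n)
    for c in Z:
        for b in blobs(d,c,smin=120 if c!="green" else 90):
            a=cv2.contourArea(b); z=.006 if a>500 else Z[c]
            r=cv2.minAreaRect(b); 
            w=np.array([plane(d,q,z) for q in b[:,0]]).astype(np.float32); R=cv2.minAreaRect(w)
            if R[0][0]>1 : continue
            print(n,c,a,np.round(r[0]),"world",np.round(R[0],3),np.round(R[1],3),round(R[2],1))
E
```

```text
scene red 93.5 [219. 374.] world [0.904 0.304] [0.033 0.017] 69.6
scene red 1343.5 [338. 259.] world [0.479 0.229] [0.095 0.125] 16.4
scene red 140.5 [234. 122.] world [ 0.428 -0.373] [0.061 0.051] 57.7
scene blue 1295.0 [270. 256.] world [0.626 0.116] [0.094 0.123] 16.1
scene blue 138.5 [274. 162.] world [ 0.44  -0.125] [0.054 0.04 ] 54.4
scene yellow 63.0 [307. 233.] world [0.513 0.131] [0.026 0.026] 2.3
scene yellow 480.0 [288. 226.] world [0.539 0.089] [0.093 0.096] 16.7
scene yellow 170.5 [202. 134.] world [ 0.552 -0.369] [0.086 0.036] 50.1
scene green 1471.0 [315. 288.] world [0.585 0.26 ] [0.093 0.122] 16.2
scene green 30.0 [240. 188.] world [ 0.589 -0.087] [0.019 0.029] 55.3
scene green 53.5 [240. 176.] world [ 0.567 -0.123] [0.035 0.021] 56.3
scene green 730.0 [233.  20.] world [ 0.062 -0.952] [0.337 0.262] 55.7
scene orange 343.0 [222. 372.] world [0.896 0.307] [0.045 0.087] 55.1
scene orange 371.0 [168. 236.] world [ 0.828 -0.087] [0.047 0.08 ] 2.0
scene orange 9225.0 [305. 256.] world [0.548 0.17 ] [0.242 0.329] 16.2
scene orange 159.0 [208. 203.] world [ 0.679 -0.124] [0
[... 1115 characters left out ...]
.039] 33.7
side orange 73.0 [384. 285.] world [ 0.676 -0.467] [0.032 0.054] 27.8
side orange 253.0 [348. 252.] world [ 0.667 -0.344] [0.065 0.053] 45.2
side orange 74.5 [419. 240.] world [ 0.857 -0.428] [0.011 0.105] 9.9
side orange 141.0 [300. 203.] world [ 0.666 -0.139] [0.034 0.056] 84.2
side orange 38.5 [327. 161.] world [ 0.856 -0.047] [0.011 0.086] 2.3
side orange 853.0 [190. 164.] world [0.483 0.198] [0.108 0.192] 16.3
side orange 98.0 [281.  98.] world [0.943 0.325] [0.129 0.036] 56.0
side orange 90.0 [258.  78.] world [0.953 0.498] [0.173 0.037] 50.7
side orange 4362.5 [143.  33.] world [0.705 1.206] [0.645 0.699] 2.8
side orange 48.0 [28.  2.] world [0.318 1.831] [0.067 0.147] 57.3
```

The four cards fit the 110 × 150 grid at 16.3°, and the item sizes match what's given. Next I'll locate the items that must not move and work out clear grip directions.

Run:
```python
from h import *
# dark caps: local mask around seen pixels
def dark(n,uv,z,h=14):
    d=img(n);u,v=uv;g=d["pixels"].max(2)[v-h:v+h,u-h:u+h]
    c=max(cv2.findContours((g<55).astype(np.uint8),0,1)[0],key=cv2.contourArea)
    w=np.array([plane(d,q+[u-h,v-h],z) for q in c[:,0]]).astype(np.float32);R=cv2.minAreaRect(w);return np.round(R[0],3),np.round(R[1],3)
print("bjar",dark("side",(255,267),.05)); print("btin",dark("side",(322,231),.024),dark("scene",(193,175),.024))
d=img("side");print("cork",plane(d,(293,251),.03),plane(img("scene"),(222,155),.03))
O={"tin":(.426,-.376,.028),"jar":(.437,-.130,.0235),"brush":(.552,-.370,.03),"bot":(.563,-.129,.018),
"bjar":(*dark("side",(255,267),.05)[0],.0235),"btin":(*dark("side",(322,231),.024)[0],.028),"cork":(*plane(d,(293,251),.03),.02),"brown":(.672,-.131,.03)}
for k,w in(("tin",80),("jar",75),("bot",70),("brush",70)):
  x,y,_=O[k]; out=[]
  for a in range(-90,90,10):
    e=np.array([np.cos(np.radians(a)),np.sin(np.radians(a))]);n=np.array([-e[1],e[0]]);m=9
    for j,(X,Y,r) in O.items():
      if j==k: continue
      for s in(1,-1):
        p=np.array([X-x,Y-y]);q=[max(abs(p@e-s*(w/2000+.009))-.009,0),max(abs(p@n)-.012,0)]
        m=min(m,np.hypot(*q)-r)
    out.append((a,round(m*1000)))
  print(k,out)
```

```text
bjar (array([ 0.422, -0.252]), array([0.048, 0.043]))
btin (array([ 0.654, -0.252]), array([0.056, 0.051])) (array([ 0.659, -0.247]), array([0.058, 0.05 ]))
cork [ 0.54293534 -0.26121332] [ 0.54556228 -0.25851976]
tin [(-90, 42), (-80, 41), (-70, 42), (-60, 46), (-50, 53), (-40, 51), (-30, 44), (-20, 39), (-10, 37), (0, 38), (10, 37), (20, 37), (30, 41), (40, 47), (50, 55), (60, 48), (70, 43), (80, 41)]
jar [(-90, 43), (-80, 43), (-70, 46), (-60, 51), (-50, 59), (-40, 63), (-30, 56), (-20, 52), (-10, 51), (0, 52), (10, 51), (20, 52), (30, 56), (40, 56), (50, 49), (60, 45), (70, 43), (80, 44)]
bot [(-90, 60), (-80, 60), (-70, 60), (-60, 51), (-50, 43), (-40, 35), (-30, 29), (-20, 25), (-10, 25), (0, 26), (10, 25), (20, 26), (30, 30), (40, 36), (50, 44), (60, 53), (70, 59), (80, 61)]
brush [(-90, 36), (-80, 36), (-70, 35), (-60, 37), (-50, 43), (-40, 50), (-30, 49), (-20, 45), (-10, 44), (0, 45), (10, 44), (20, 44), (30, 47), (40, 52), (50, 49), (60, 42), (70, 37), (80, 35)]
```

```bash
python3 -m pendant '[{"tx":-0.0217,"ty":-0.0187},{"tx":-0.0217,"ty":-0.0187},{"tx":-0.0217,"ty":-0.0187},{"tx":-0.0217,"ty":-0.0187},{"tx":-0.0217,"ty":-0.0187},{"tx":-0.0217,"ty":-0.0187},{"tz":0.03},{"tz":0.03},{"tz":0.02},{}]' 20
python3 -c "
from h import *
cv2.imwrite('pics/w1.png',img('wrist')['pixels'])"
```

```text
validation failed for argument at $[0]...
```

View pics/w1.png

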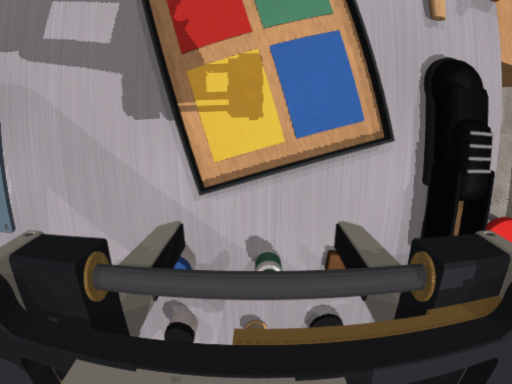

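The rows were refused and the arm hasn't moved, so the picture is unchanged from the start. Each row probably needs every field.

```bash
python3 -m pendant '[{"rx":0,"ry":0,"rz":0,"tx":-0.0217,"ty":-0.0187,"tz":0,"gripper":100}]' 20
```

```text
time: 0.73
position: [0.5333, -0.0197, 0.2186]
tcp_rot: [2.218, 2.224, 0.004]
force: [0.2, -0.6, 0.9]
grip_width: 1.004
grasp_force: 0.0
```

```bash
python3 -m pendant '[{"rx":0,"ry":0,"rz":0,"tx":-0.0217,"ty":-0.0187,"tz":0,"gripper":90},{"rx":0,"ry":0,"rz":0,"tx":-0.0217,"ty":-0.0187,"tz":0,"gripper":90},{"rx":0,"ry":0,"rz":0,"tx":-0.0217,"ty":-0.0187,"tz":0,"gripper":90},{"rx":0,"ry":0,"rz":0,"tx":-0.0217,"ty":-0.0187,"tz":0,"gripper":90},{"rx":0,"ry":0,"rz":0,"tx":-0.0217,"ty":-0.0187,"tz":0,"gripper":90},{"rx":0,"ry":0,"rz":0,"tx":0,"ty":0,"tz":0.04,"gripper":90},{"rx":0,"ry":0,"rz":0,"tx":0,"ty":0,"tz":0.04,"gripper":90},{"rx":0,"ry":0,"rz":0,"tx":0,"ty":0,"tz":0,"gripper":90},{"rx":0,"ry":0,"rz":0,"tx":0,"ty":0,"tz":0,"gripper":90}]' 20
python3 -c "
from h import *
cv2.imwrite('pics/w2.png',img('wrist')['pixels'])"
```

```text
time: 1.48
position: [0.4364, -0.1295, 0.1378]
tcp_rot: [-2.218, -2.218, 0.002]
force: [0.2, 0.7, 0.1]
grip_width: 0.899
grasp_force: 0.0
```

View pics/w2.png

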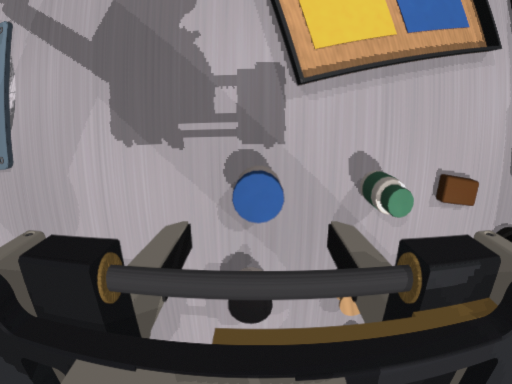

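The blue cap at (258,197) sits centred between the fingers, ahead of the crossbar. The green cap is at (398,200). I'll measure both from this view.

Run:
```python
from h import *
d=img("wrist")
for c,z in(("blue",.05),("green",.07)):
    for b in blobs(d,c,smin=90,amin=150):
        u,r=cv2.minEnclosingCircle(b); w=np.array([plane(d,q,z) for q in b[:,0]]).astype(np.float32)
        print(c,np.round(u),round(r),np.round(cv2.minEnclosingCircle(w)[0],4),np.round(plane(d,u,z),4),round(cv2.minEnclosingCircle(w)[1],4), plane(d,(398,200),.07))
```

```text
blue [256. 195.] 26 [ 0.4341 -0.1286] [ 0.4342 -0.1281] 0.024 [ 0.56057214 -0.12752462]
blue [430.  12.] 38 [0.6065 0.0554] [0.6034 0.0544] 0.0429 [ 0.56057214 -0.12752462]
green [394. 199.] 16 [ 0.5564 -0.1272] [ 0.5562 -0.1264] 0.0168 [ 0.56057214 -0.12752462]
green [374. 186.] 15 [ 0.5355 -0.1145] [ 0.5355 -0.1145] 0.0134 [ 0.56057214 -0.12752462]
```

```bash
python3 -m pendant '[{"rx":0,"ry":0,"rz":0,"tx":0.001,"ty":-0.002,"tz":0.03,"gripper":90},{"rx":0,"ry":0,"rz":0,"tx":0,"ty":0,"tz":0.03,"gripper":90},{"rx":0,"ry":0,"rz":0,"tx":0,"ty":0,"tz":0.03,"gripper":90},{"rx":0,"ry":0,"rz":0,"tx":0,"ty":0,"tz":0.025,"gripper":90},{"rx":0,"ry":0,"rz":0,"tx":0,"ty":0,"tz":0.010,"gripper":90},{"rx":0,"ry":0,"rz":0,"tx":0,"ty":0,"tz":0,"gripper":30},{"rx":0,"ry":0,"rz":0,"tx":0,"ty":0,"tz":0,"gripper":30},{"rx":0,"ry":0,"rz":0,"tx":0,"ty":0,"tz":0,"gripper":30},{"rx":0,"ry":0,"rz":0,"tx":0,"ty":0,"tz":0,"gripper":30},{"rx":0,"ry":0,"rz":0,"tx":0,"ty":0,"tz":0,"gripper":30},{"rx":0,"ry":0,"rz":0,"tx":0,"ty":0,"tz":0,"gripper":30},{"rx":0,"ry":0,"rz":0,"tx":0,"ty":0,"tz":0,"gripper":30}]' 20
```

```text
time: 2.58
position: [0.4363, -0.1294, 0.0145]
tcp_rot: [2.22, 2.221, 0.0]
force: [-1.7, 1.2, 6.7]
grip_width: 0.497
grasp_force: 20.0
```

```bash
python3 -m pendant '[{"rx":0,"ry":0,"rz":0,"tx":0,"ty":0,"tz":-0.02,"gripper":30},{"rx":0,"ry":0,"rz":0,"tx":0,"ty":0,"tz":-0.04,"gripper":30},{"rx":0,"ry":0,"rz":0,"tx":0,"ty":0,"tz":-0.04,"gripper":30},{"rx":0,"ry":0,"rz":0,"tx":0.0307,"ty":0.0238,"tz":0,"gripper":30},{"rx":0,"ry":0,"rz":0,"tx":0.0307,"ty":0.0238,"tz":0,"gripper":30},{"rx":0,"ry":0,"rz":0,"tx":0.0307,"ty":0.0238,"tz":0,"gripper":30},{"rx":0,"ry":0,"rz":0,"tx":0.0307,"ty":0.0238,"tz":0,"gripper":30},{"rx":0,"ry":0,"rz":0,"tx":0.0307,"ty":0.0238,"tz":0,"gripper":30},{"rx":0,"ry":0,"rz":0,"tx":0.0307,"ty":0.0238,"tz":0,"gripper":30},{"rx":0,"ry":0,"rz":0,"tx":0.0307,"ty":0.0238,"tz":0,"gripper":30},{"rx":0,"ry":0,"rz":0,"tx":0.0307,"ty":0.0238,"tz":0,"gripper":30},{"rx":0,"ry":0,"rz":0,"tx":0,"ty":0,"tz":0,"gripper":30}]' 20
```

```text
time: 3.58
position: [0.6294, 0.1221, 0.113]
tcp_rot: [2.217, 2.226, 0.006]
force: [0.4, -0.6, -0.6]
grip_width: 0.502
grasp_force: 20.0
```

```bash
python3 -m pendant '[{"rx":0,"ry":0,"rz":0,"tx":0,"ty":0,"tz":0.035,"gripper":30},{"rx":0,"ry":0,"rz":0,"tx":0,"ty":0,"tz":0.035,"gripper":30},{"rx":0,"ry":0,"rz":0,"tx":0,"ty":0,"tz":0.01,"gripper":30},{"rx":0,"ry":0,"rz":0,"tx":0,"ty":0,"tz":0,"gripper":30},{"rx":0,"ry":0,"rz":0,"tx":0,"ty":0,"tz":0,"gripper":30}]' 20
```

```text
time: 4.0
position: [0.6259, 0.1162, 0.0337]
tcp_rot: [-2.221, -2.22, 0.001]
force: [-0.4, -0.8, -0.9]
grip_width: 0.503
grasp_force: 20.0
```

```bash
python3 -m pendant '[{"rx":0,"ry":0,"rz":0,"tx":0,"ty":0,"tz":0.008,"gripper":30},{"rx":0,"ry":0,"rz":0,"tx":0,"ty":0,"tz":0.004,"gripper":30},{"rx":0,"ry":0,"rz":0,"tx":0,"ty":0,"tz":0.0005,"gripper":30},{"rx":0,"ry":0,"rz":0,"tx":0,"ty":0,"tz":0,"gripper":30},{"rx":0,"ry":0,"rz":0,"tx":0,"ty":0,"tz":0,"gripper":75},{"rx":0,"ry":0,"rz":0,"tx":0,"ty":0,"tz":0,"gripper":75},{"rx":0,"ry":0,"rz":0,"tx":0,"ty":0,"tz":0,"gripper":75},{"rx":0,"ry":0,"rz":0,"tx":0,"ty":0,"tz":0,"gripper":75},{"rx":0,"ry":0,"rz":0,"tx":0,"ty":0,"tz":0,"gripper":75}]' 20
```

```text
time: 4.75
position: [0.6264, 0.1165, 0.0215]
tcp_rot: [2.221, 2.221, 0.001]
force: [-0.1, 1.1, 0.7]
grip_width: 0.738
grasp_force: 0.0
```

```bash
python3 -m pendant '[{"rx":0,"ry":0,"rz":0,"tx":0,"ty":0,"tz":-0.02,"gripper":75},{"rx":0,"ry":0,"rz":0,"tx":0,"ty":0,"tz":-0.04,"gripper":75},{"rx":0,"ry":0,"rz":0,"tx":0,"ty":0,"tz":-0.04,"gripper":75},{"rx":0,"ry":0,"rz":0,"tx":-0.0349,"ty":-0.0093,"tz":-0.004,"gripper":75},{"rx":0,"ry":0,"rz":0,"tx":-0.0349,"ty":-0.0093,"tz":0,"gripper":75},{"rx":0,"ry":0,"rz":0,"tx":-0.0349,"ty":-0.0093,"tz":0,"gripper":75},{"rx":0,"ry":0,"rz":0,"tx":-0.0349,"ty":-0.0093,"tz":0,"gripper":75},{"rx":0,"ry":0,"rz":0,"tx":-0.0349,"ty":-0.0093,"tz":0,"gripper":75},{"rx":0,"ry":0,"rz":0,"tx":-0.0349,"ty":-0.0093,"tz":0,"gripper":75},{"rx":0,"ry":0,"rz":0,"tx":-0.0349,"ty":-0.0093,"tz":0,"gripper":75},{"rx":0,"ry":0,"rz":0,"tx":0,"ty":0,"tz":0,"gripper":75},{"rx":0,"ry":0,"rz":0,"tx":0,"ty":0,"tz":0,"gripper":75}]' 20
python3 - <<'E'
from h import *
for n in("side","wrist"): cv2.imwrite(f'pics/{n}3.png',img(n)['pixels'])
E
```

```text
time: 5.75
position: [0.5607, -0.1299, 0.1253]
tcp_rot: [2.226, 2.217, 0.0]
force: [-0.0, -0.3, -0.0]
grip_width: 0.748
grasp_force: 0.0
```

View pics/side3.png

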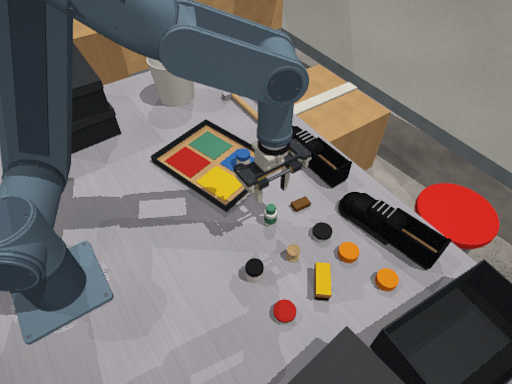

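View pics/wrist3.png

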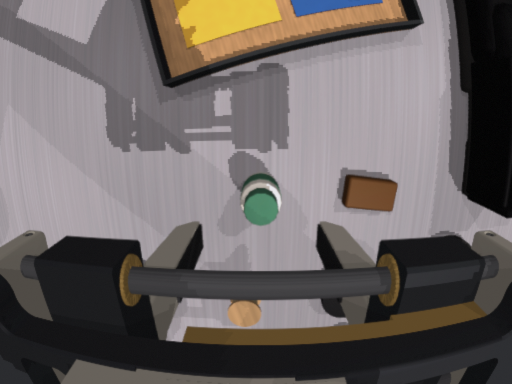

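The jar stands on the blue card at (243,155) in the side view. The bottle cap is centred between the fingers at (261,207) in the wrist view.

```bash
python3 -c "
from h import *
d=img('wrist');print(plane(d,(261,207),.07),get_state()['position'])"
python3 -m pendant '[{"rx":0,"ry":0,"rz":0,"tx":0,"ty":0,"tz":0.03,"gripper":75},{"rx":0,"ry":0,"rz":0,"tx":0,"ty":0,"tz":0.03,"gripper":75},{"rx":0,"ry":0,"rz":0,"tx":0,"ty":0,"tz":0.03,"gripper":75},{"rx":0,"ry":0,"rz":0,"tx":0,"ty":0,"tz":0.022,"gripper":75},{"rx":0,"ry":0,"rz":0,"tx":0,"ty":0,"tz":0,"gripper":75},{"rx":0,"ry":0,"rz":0,"tx":0,"ty":0,"tz":0,"gripper":25},{"rx":0,"ry":0,"rz":0,"tx":0,"ty":0,"tz":0,"gripper":25},{"rx":0,"ry":0,"rz":0,"tx":0,"ty":0,"tz":0,"gripper":25},{"rx":0,"ry":0,"rz":0,"tx":0,"ty":0,"tz":0,"gripper":25},{"rx":0,"ry":0,"rz":0,"tx":0,"ty":0,"tz":0,"gripper":25},{"rx":0,"ry":0,"rz":0,"tx":0,"ty":0,"tz":0,"gripper":25},{"rx":0,"ry":0,"rz":0,"tx":0,"ty":0,"tz":0,"gripper":25}]' 15
```

```text
[ 0.56205519 -0.12591393] [ 0.5613043  -0.12690933  0.12517801]
time: 6.9
position: [0.5618, -0.1282, 0.0143]
tcp_rot: [2.22, 2.22, 0.001]
force: [-0.3, 1.9, 5.4]
grip_width: 0.385
grasp_force: 15.0
```

```bash
python3 -m pendant '[{"rx":0,"ry":0,"rz":0,"tx":0,"ty":0,"tz":-0.02,"gripper":25},{"rx":0,"ry":0,"rz":0,"tx":0,"ty":0,"tz":-0.04,"gripper":25},{"rx":0,"ry":0,"rz":0,"tx":0.0388,"ty":0.0023,"tz":-0.015,"gripper":25},{"rx":0,"ry":0,"rz":0,"tx":0.0388,"ty":0.0023,"tz":-0.015,"gripper":25},{"rx":0,"ry":0,"rz":0,"tx":0.0388,"ty":0.0023,"tz":-0.01,"gripper":25},{"rx":0,"ry":0,"rz":0,"tx":0.0388,"ty":0.0023,"tz":0,"gripper":25},{"rx":0,"ry":0,"rz":0,"tx":0.0388,"ty":0.0023,"tz":0,"gripper":25},{"rx":0,"ry":0,"rz":0,"tx":0.0388,"ty":0.0023,"tz":0,"gripper":25},{"rx":0,"ry":0,"rz":0,"tx":0.0388,"ty":0.0023,"tz":0,"gripper":25},{"rx":0,"ry":0,"rz":0,"tx":0.0388,"ty":0.0023,"tz":0,"gripper":25},{"rx":0,"ry":0,"rz":0,"tx":0.0388,"ty":0.0023,"tz":0,"gripper":25},{"rx":0,"ry":0,"rz":0,"tx":0.0388,"ty":0.0023,"tz":0,"gripper":25}]' 15
python3 -m pendant '[{"rx":0,"ry":0,"rz":0,"tx":0,"ty":0,"tz":0.0,"gripper":25},{"rx":0,"ry":0,"rz":0,"tx":0,"ty":0,"tz":0.035,"gripper":25},{"rx":0,"ry":0,"rz":0,"tx":0,"ty":0,"tz":0.035,"gripper":25},{"rx":0,"ry":0,"rz":0,"tx":0,"ty":0,"tz":0.01,"gripper":25},{"rx":0,"ry":0,"rz":0,"tx":0,"ty":0,"tz":0,"gripper":25},{"rx":0,"ry":0,"rz":0,"tx":0,"ty":0,"tz":0,"gripper":25}]' 15
```

```text
time: 7.9
position: [0.5837, 0.2619, 0.1131]
tcp_rot: [-2.222, -2.221, 0.001]
force: [0.2, 0.1, -0.9]
grip_width: 0.383
grasp_force: 15.0
time: 8.4
position: [0.5841, 0.2596, 0.0332]
tcp_rot: [-2.222, -2.22, 0.002]
force: [0.9, 0.8, -0.6]
grip_width: 0.386
grasp_force: 15.0
```

```bash
python3 -m pendant '[{"rx":0,"ry":0,"rz":0,"tx":0,"ty":0,"tz":0.008,"gripper":25},{"rx":0,"ry":0,"rz":0,"tx":0,"ty":0,"tz":0.004,"gripper":25},{"rx":0,"ry":0,"rz":0,"tx":0,"ty":0,"tz":0,"gripper":25},{"rx":0,"ry":0,"rz":0,"tx":0,"ty":0,"tz":0,"gripper":65},{"rx":0,"ry":0,"rz":0,"tx":0,"ty":0,"tz":0,"gripper":65},{"rx":0,"ry":0,"rz":0,"tx":0,"ty":0,"tz":0,"gripper":65},{"rx":0,"ry":0,"rz":0,"tx":0,"ty":0,"tz":0,"gripper":65},{"rx":0,"ry":0,"rz":0,"tx":0,"ty":0,"tz":0,"gripper":65},{"rx":0,"ry":0,"rz":0,"tx":0,"ty":0,"tz":-0.02,"gripper":65},{"rx":0,"ry":0,"rz":0,"tx":0,"ty":0,"tz":-0.04,"gripper":65},{"rx":0,"ry":0,"rz":0,"tx":0,"ty":0,"tz":-0.04,"gripper":65},{"rx":0,"ry":0,"rz":0,"tx":0,"ty":0,"tz":-0.02,"gripper":65}]' 15
python3 -m pendant '[{"rx":0,"ry":0,"rz":0,"tx":-0.0374,"ty":-0.0094,"tz":0,"gripper":65},{"rx":0,"ry":0,"rz":0,"tx":-0.0374,"ty":-0.0094,"tz":0,"gripper":65},{"rx":0,"ry":0,"rz":0,"tx":-0.0374,"ty":-0.0094,"tz":0,"gripper":65},{"rx":0,"ry":0,"rz":0,"tx":-0.0374,"ty":-0.0094,"tz":0,"gripper":65},{"rx":0,"ry":0,"rz":0,"tx":-0.0374,"ty":-0.0094,"tz":0,"gripper":65},{"rx":0,"ry":0,"rz":0,"tx":-0.0374,"ty":-0.0094,"tz":0,"gripper":65},{"rx":0,"ry":0,"rz":0,"tx":-0.0374,"ty":-0.0094,"tz":0,"gripper":65},{"rx":0,"ry":0,"rz":0,"tx":-0.0374,"ty":-0.0094,"tz":0,"gripper":65},{"rx":0,"ry":0,"rz":0,"tx":-0.0374,"ty":-0.0094,"tz":0,"gripper":65},{"rx":0,"ry":0,"rz":0,"tx":-0.0374,"ty":-0.0094,"tz":0,"gripper":65},{"rx":0,"ry":0,"rz":0,"tx":-0.0374,"ty":-0.0094,"tz":0,"gripper":65},{"rx":0,"ry":0,"rz":0,"tx":-0.0374,"ty":-0.0094,"tz":0,"gripper":65}]' 15
python3 -m pendant '[{"rx":0,"ry":0,"rz":0,"tx":-0.0374,"ty":-0.0094,"tz":0,"gripper":90},{"rx":0,"ry":0,"rz":0,"tx":-0.0374,"ty":-0.0094,"tz":0,"gripper":90},{"rx":0,"ry":0,"rz":0,"tx":-0.0374,"ty":-0.0094,"tz":0,"gripper":90},{"rx":0,"ry":0,"rz":0,"tx":-0.0374,"ty":-0.0094,"tz":0,"gripper":90},{"rx":0,"ry":0,"rz":0,"tx":-0.0374,"ty":-0.0094,"tz":0,"gripper":90},{"rx":0,"ry":0,"rz":0,"tx":0,"ty":0,"tz":0,"gripper":90},{"rx":0,"ry":0,"rz":0,"tx":0,"ty":0,"tz":0,"gripper":90},{"rx":0,"ry":0,"rz":0,"tx":0,"ty":0,"tz":0,"gripper":90}]' 20
python3 - <<'E'
from h import *
d=img("wrist"); cv2.imwrite('pics/w4.png',d['pixels'])
for c,z in(("red",.024),("yellow",.04)):
    for b in blobs(d,c,smin=110,amin=150):
        w=np.array([plane(d,q,z) for q in b[:,0]]).astype(np.float32);m=cv2.minEnclosingCircle(w);R=cv2.minAreaRect(w)
        print(c,cv2.minEnclosingCircle(b)[0],np.round(m[0],4),round(m[1],4),R)
E
```

```text
time: 9.4
position: [0.5861, 0.2608, 0.1462]
tcp_rot: [2.219, 2.219, 0.009]
force: [1.0, 0.6, 0.6]
grip_width: 0.649
grasp_force: 0.0
time: 10.4
position: [0.4706, -0.1904, 0.1415]
tcp_rot: [2.221, 2.221, 0.0]
force: [0.8, 0.2, -0.4]
grip_width: 0.651
grasp_force: 0.0
time: 11.07
position: [0.4241, -0.3751, 0.1409]
tcp_rot: [-2.222, -2.22, -0.001]
force: [0.4, 0.6, -1.1]
grip_width: 0.9
grasp_force: 0.0
red (262.3461608886719, 188.76922607421875) [ 0.4262 -0.3745] 0.0279 ((0.4266362488269806, -0.37465518712997437), (0.054746389389038086, 0.05436917766928673), 63.363563537597656)
yellow (388.5, 186.5) [ 0.5513 -0.3685] 0.0456 ((0.550947368144989, -0.36825618147850037), (0.08486367762088776, 0.03544393181800842), 50.21866226196289)
```

View pics/w4.png

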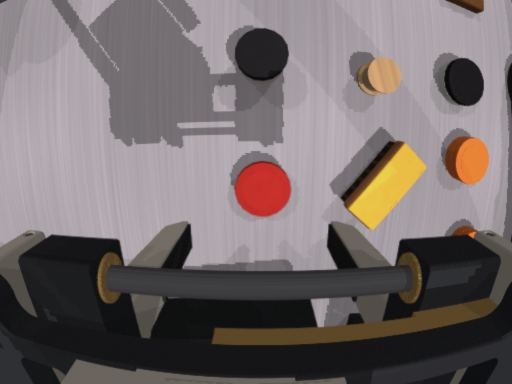

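The red tin at (262,189) is centred between the fingers, and the brush is at (388,186). A dark box shows beneath the crossbar, so I'll check its clearance before going down.

Run:
```python
from h import *
s=img("side"); c=img("scene")
for z in(0,.05,.1): print(z,"side corner",plane(s,(345,332),z),plane(s,(385,338),z),plane(s,(278,384),z),"scene",plane(c,(205,106),z),plane(c,(243,75),z),plane(c,(242,68),z),plane(c,(178,99),z))
w=img("wrist"); g=w["pixels"].copy(); cv2.imwrite("pics/w5.png",cv2.resize(g[240:384,120:360],None,fx=3,fy=3))
cv2.imwrite("pics/s5.png",cv2.resize(c["pixels"][40:180,130:290],None,fx=4,fy=4))
```

```text
0 side corner [ 0.51994581 -0.49385993] [ 0.58777418 -0.5577108 ] [ 0.32240424 -0.49342853] scene [ 0.4541932  -0.52500979] [ 0.239357   -0.59857971] [ 0.2177558  -0.63816903] [ 0.51625951 -0.61504062]
0.05 side corner [ 0.49949523 -0.5017224 ] [ 0.56335278 -0.5618353 ] [ 0.31351819 -0.50131626] scene [ 0.48020066 -0.47219109] [ 0.27551317 -0.54228563] [ 0.25493239 -0.58000478] [ 0.539335   -0.55796893]
0.1 side corner [ 0.47904466 -0.50958488] [ 0.53893138 -0.5659598 ] [ 0.30463214 -0.50920399] scene [ 0.50620812 -0.4193724 ] [ 0.31166933 -0.48599154] [ 0.29210898 -0.52184052] [ 0.56241049 -0.50089724]
```

View pics/s5.png

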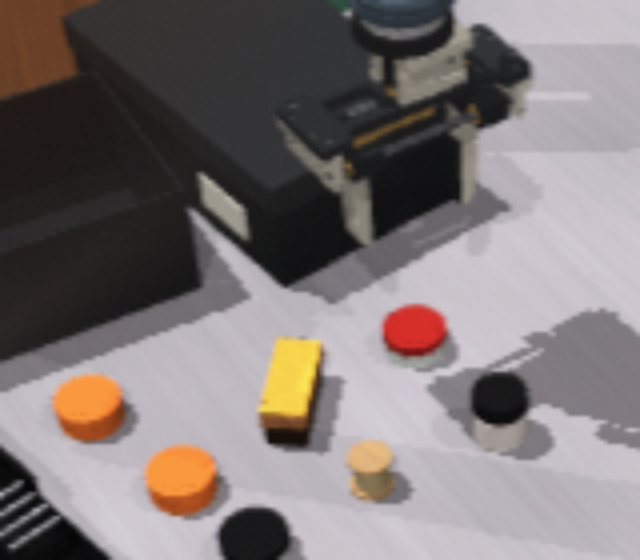

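The box edge is at about y = -0.50 and the gripper body reaches only about -0.41, so it's clear. Going down on the tin.

```bash
python3 -m pendant '[{"rx":0,"ry":0,"rz":0,"tx":0.0,"ty":0.001,"tz":0.035,"gripper":90},{"rx":0,"ry":0,"rz":0,"tx":0,"ty":0,"tz":0.035,"gripper":90},{"rx":0,"ry":0,"rz":0,"tx":0,"ty":0,"tz":0.035,"gripper":90},{"rx":0,"ry":0,"rz":0,"tx":0,"ty":0,"tz":0.02,"gripper":90},{"rx":0,"ry":0,"rz":0,"tx":0,"ty":0,"tz":0.008,"gripper":90},{"rx":0,"ry":0,"rz":0,"tx":0,"ty":0,"tz":0,"gripper":40},{"rx":0,"ry":0,"rz":0,"tx":0,"ty":0,"tz":0,"gripper":40},{"rx":0,"ry":0,"rz":0,"tx":0,"ty":0,"tz":0,"gripper":40},{"rx":0,"ry":0,"rz":0,"tx":0,"ty":0,"tz":0,"gripper":40},{"rx":0,"ry":0,"rz":0,"tx":0,"ty":0,"tz":0,"gripper":40},{"rx":0,"ry":0,"rz":0,"tx":0,"ty":0,"tz":0,"gripper":40}]' 20
```

```text
time: 12.18
position: [0.4262, -0.3766, 0.0098]
tcp_rot: [2.219, 2.219, -0.0]
force: [0.2, 0.5, 6.0]
grip_width: 0.595
grasp_force: 20.0
```

```bash
python3 -m pendant '[{"rx":0,"ry":0,"rz":0,"tx":0,"ty":0,"tz":-0.02,"gripper":40},{"rx":0,"ry":0,"rz":0,"tx":0,"ty":0,"tz":-0.04,"gripper":40},{"rx":0,"ry":0,"rz":0,"tx":0,"ty":0,"tz":-0.04,"gripper":40},{"rx":0,"ry":0,"rz":0,"tx":0,"ty":0,"tz":-0.02,"gripper":40},{"rx":0,"ry":0,"rz":0,"tx":0.0379,"ty":0.0033,"tz":0,"gripper":40},{"rx":0,"ry":0,"rz":0,"tx":0.0379,"ty":0.0033,"tz":0,"gripper":40},{"rx":0,"ry":0,"rz":0,"tx":0.0379,"ty":0.0033,"tz":0,"gripper":40},{"rx":0,"ry":0,"rz":0,"tx":0.0379,"ty":0.0033,"tz":0,"gripper":40},{"rx":0,"ry":0,"rz":0,"tx":0.0379,"ty":0.0033,"tz":0,"gripper":40},{"rx":0,"ry":0,"rz":0,"tx":0.0379,"ty":0.0033,"tz":0,"gripper":40},{"rx":0,"ry":0,"rz":0,"tx":0.0379,"ty":0.0033,"tz":0,"gripper":40},{"rx":0,"ry":0,"rz":0,"tx":0.0379,"ty":0.0033,"tz":0,"gripper":40}]' 20
python3 -m pendant '[{"rx":0,"ry":0,"rz":0,"tx":0.0379,"ty":0.0033,"tz":0,"gripper":40},{"rx":0,"ry":0,"rz":0,"tx":0.0379,"ty":0.0033,"tz":0,"gripper":40},{"rx":0,"ry":0,"rz":0,"tx":0.0379,"ty":0.0033,"tz":0,"gripper":40},{"rx":0,"ry":0,"rz":0,"tx":0.0379,"ty":0.0033,"tz":0,"gripper":40},{"rx":0,"ry":0,"rz":0,"tx":0.0379,"ty":0.0033,"tz":0,"gripper":40},{"rx":0,"ry":0,"rz":0,"tx":0.0379,"ty":0.0033,"tz":0,"gripper":40},{"rx":0,"ry":0,"rz":0,"tx":0.0379,"ty":0.0033,"tz":0,"gripper":40},{"rx":0,"ry":0,"rz":0,"tx":0.0379,"ty":0.0033,"tz":0,"gripper":40},{"rx":0,"ry":0,"rz":0,"tx":0,"ty":0,"tz":0.03,"gripper":40},{"rx":0,"ry":0,"rz":0,"tx":0,"ty":0,"tz":0.03,"gripper":40},{"rx":0,"ry":0,"rz":0,"tx":0,"ty":0,"tz":0,"gripper":40},{"rx":0,"ry":0,"rz":0,"tx":0,"ty":0,"tz":0,"gripper":40}]' 20
```

```text
time: 13.18
position: [0.4514, -0.0708, 0.1286]
tcp_rot: [2.222, 2.22, 0.0]
force: [1.3, 0.5, -1.3]
grip_width: 0.598
grasp_force: 20.0
time: 14.18
position: [0.4765, 0.2304, 0.0672]
tcp_rot: [-2.22, -2.22, 0.006]
force: [-0.0, -0.4, -0.3]
grip_width: 0.597
grasp_force: 20.0
```

```bash
python3 -m pendant '[{"rx":0,"ry":0,"rz":0,"tx":0,"ty":0.002,"tz":0.03,"gripper":40},{"rx":0,"ry":0,"rz":0,"tx":0,"ty":0,"tz":0.015,"gripper":40},{"rx":0,"ry":0,"rz":0,"tx":0,"ty":0,"tz":0.0055,"gripper":40},{"rx":0,"ry":0,"rz":0,"tx":0,"ty":0,"tz":0,"gripper":40},{"rx":0,"ry":0,"rz":0,"tx":0,"ty":0,"tz":0,"gripper":78},{"rx":0,"ry":0,"rz":0,"tx":0,"ty":0,"tz":0,"gripper":78},{"rx":0,"ry":0,"rz":0,"tx":0,"ty":0,"tz":0,"gripper":78},{"rx":0,"ry":0,"rz":0,"tx":0,"ty":0,"tz":0,"gripper":78},{"rx":0,"ry":0,"rz":0,"tx":0,"ty":0,"tz":-0.02,"gripper":78},{"rx":0,"ry":0,"rz":0,"tx":0,"ty":0,"tz":-0.04,"gripper":78},{"rx":0,"ry":0,"rz":0,"tx":0,"ty":0,"tz":-0.04,"gripper":78},{"rx":0,"ry":0,"rz":0,"tx":0,"ty":0,"tz":-0.02,"gripper":78}]' 20
python3 -m pendant '[{"rx":0,"ry":0,"rz":0,"tx":-0.0374,"ty":0.0045,"tz":0,"gripper":85},{"rx":0,"ry":0,"rz":0,"tx":-0.0374,"ty":0.0045,"tz":0,"gripper":85},{"rx":0,"ry":0,"rz":0,"tx":-0.0374,"ty":0.0045,"tz":0,"gripper":85},{"rx":0,"ry":0,"rz":0,"tx":-0.0374,"ty":0.0045,"tz":0,"gripper":85},{"rx":0,"ry":0,"rz":0,"tx":-0.0374,"ty":0.0045,"tz":0,"gripper":85},{"rx":0,"ry":0,"rz":0,"tx":-0.0374,"ty":0.0045,"tz":0,"gripper":85},{"rx":0,"ry":0,"rz":0,"tx":-0.0374,"ty":0.0045,"tz":0,"gripper":85},{"rx":0,"ry":0,"rz":0,"tx":-0.0374,"ty":0.0045,"tz":0,"gripper":85},{"rx":0,"ry":0,"rz":0,"tx":-0.0374,"ty":0.0045,"tz":0,"gripper":85},{"rx":0,"ry":0,"rz":0,"tx":-0.0374,"ty":0.0045,"tz":0,"gripper":85},{"rx":0,"ry":0,"rz":0,"tx":-0.0374,"ty":0.0045,"tz":0,"gripper":85},{"rx":0,"ry":0,"rz":0,"tx":-0.0374,"ty":0.0045,"tz":0,"gripper":85}]' 20
python3 -m pendant '[{"rx":0,"ry":0,"rz":0,"tx":-0.0374,"ty":0.0045,"tz":0,"gripper":85},{"rx":0,"ry":0,"rz":0,"tx":-0.0374,"ty":0.0045,"tz":0,"gripper":85},{"rx":0,"ry":0,"rz":0,"tx":-0.0374,"ty":0.0045,"tz":0,"gripper":85},{"rx":0,"ry":0,"rz":0,"tx":-0.0374,"ty":0.0045,"tz":0,"gripper":85},{"rx":0,"ry":0,"rz":6.7,"tx":0,"ty":0,"tz":0,"gripper":85},{"rx":0,"ry":0,"rz":6.7,"tx":0,"ty":0,"tz":0,"gripper":85},{"rx":0,"ry":0,"rz":6.7,"tx":0,"ty":0,"tz":0,"gripper":85},{"rx":0,"ry":0,"rz":6.7,"tx":0,"ty":0,"tz":0,"gripper":85},{"rx":0,"ry":0,"rz":6.7,"tx":0,"ty":0,"tz":0,"gripper":85},{"rx":0,"ry":0,"rz":6.7,"tx":0,"ty":0,"tz":0,"gripper":85},{"rx":0,"ry":0,"rz":0,"tx":0,"ty":0,"tz":0,"gripper":85},{"rx":0,"ry":0,"rz":0,"tx":0,"ty":0,"tz":0,"gripper":85}]' 20
python3 - <<'E'
from h import *
from scipy.spatial.transform import Rotation as Ro
d=img("wrist"); cv2.imwrite('pics/w6.png',d['pixels'])
s=get_state();M=Ro.from_rotvec(s["tcp_rot"]).as_matrix();print("tool y",M[:,1],s["position"])
for b in blobs(d,"yellow",smin=110,amin=150):
    w=np.array([plane(d,q,.04) for q in b[:,0]]).astype(np.float32);R=cv2.minAreaRect(w)
    p=np.array([*R[0],0])-[*s["position"][:2],0];print(cv2.minAreaRect(b)[0],R,"tool delta",M.T@p)
E
```

```text
time: 15.18
position: [0.4821, 0.2313, 0.1427]
tcp_rot: [2.219, 2.219, 0.009]
force: [1.2, 0.9, 0.8]
grip_width: 0.78
grasp_force: 0.0
time: 16.18
position: [0.5341, -0.22, 0.1384]
tcp_rot: [2.221, 2.221, 0.0]
force: [0.1, 0.3, -0.6]
grip_width: 0.848
grasp_force: 0.0
time: 17.18
position: [0.5522, -0.3677, 0.1381]
tcp_rot: [2.847, 1.328, 0.0]
force: [-0.6, 0.3, 0.5]
grip_width: 0.851
grasp_force: 0.0
tool y [ 7.66224236e-01 -6.42573208e-01  3.04433650e-04] [ 0.55213161 -0.36764183  0.13798973]
(260.8775939941406, 192.99749755859375) ((0.5524497032165527, -0.3686353266239166), (0.08467637747526169, 0.03455250710248947), 49.120086669921875) tool delta [-5.56840952e-04  8.82126051e-04  2.79370452e-07]
```

View pics/w6.png

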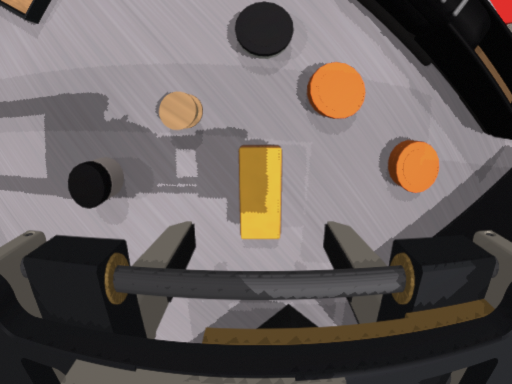

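The brush at (261,193) is centred within 1 mm and squared to the fingers, so I'll go down and grip.

```bash
python3 -m pendant '[{"rx":0,"ry":0,"rz":0,"tx":0,"ty":0.001,"tz":0.035,"gripper":80},{"rx":0,"ry":0,"rz":0,"tx":0,"ty":0,"tz":0.035,"gripper":80},{"rx":0,"ry":0,"rz":0,"tx":0,"ty":0,"tz":0.035,"gripper":80},{"rx":0,"ry":0,"rz":0,"tx":0,"ty":0,"tz":0.018,"gripper":80},{"rx":0,"ry":0,"rz":0,"tx":0,"ty":0,"tz":0.002,"gripper":80},{"rx":0,"ry":0,"rz":0,"tx":0,"ty":0,"tz":0,"gripper":25},{"rx":0,"ry":0,"rz":0,"tx":0,"ty":0,"tz":0,"gripper":25},{"rx":0,"ry":0,"rz":0,"tx":0,"ty":0,"tz":0,"gripper":25},{"rx":0,"ry":0,"rz":0,"tx":0,"ty":0,"tz":0,"gripper":25},{"rx":0,"ry":0,"rz":0,"tx":0,"ty":0,"tz":0,"gripper":25},{"rx":0,"ry":0,"rz":0,"tx":0,"ty":0,"tz":0,"gripper":25},{"rx":0,"ry":0,"rz":0,"tx":0,"ty":0,"tz":0,"gripper":25}]' 20
```

```text
time: 18.23
position: [0.5534, -0.3688, 0.0139]
tcp_rot: [2.848, 1.322, 0.001]
force: [-0.4, 1.0, 5.3]
grip_width: 0.43
grasp_force: 20.0
```

```bash
python3 -m pendant '[{"rx":0,"ry":0,"rz":0,"tx":0,"ty":0,"tz":-0.02,"gripper":25},{"rx":0,"ry":0,"rz":0,"tx":0,"ty":0,"tz":-0.04,"gripper":25},{"rx":0,"ry":0,"rz":0,"tx":0,"ty":0,"tz":-0.04,"gripper":25},{"rx":0,"ry":0,"rz":-7.06,"tx":0,"ty":0,"tz":-0.01,"gripper":25},{"rx":0,"ry":0,"rz":-7.06,"tx":0,"ty":0,"tz":0,"gripper":25},{"rx":0,"ry":0,"rz":-7.06,"tx":0,"ty":0,"tz":0,"gripper":25},{"rx":0,"ry":0,"rz":-7.06,"tx":0,"ty":0,"tz":0,"gripper":25},{"rx":0,"ry":0,"rz":-7.06,"tx":0,"ty":0,"tz":0,"gripper":25},{"rx":0,"ry":0,"rz":-7.06,"tx":0,"ty":0,"tz":0,"gripper":25},{"rx":0,"ry":0,"rz":-7.06,"tx":0,"ty":0,"tz":0,"gripper":25},{"rx":0,"ry":0,"rz":-7.06,"tx":0,"ty":0,"tz":0,"gripper":25}]' 20
python3 -m pendant '[{"rx":0,"ry":0,"rz":0,"tx":0.0371,"ty":0.008,"tz":0,"gripper":25},{"rx":0,"ry":0,"rz":0,"tx":0.0371,"ty":0.008,"tz":0,"gripper":25},{"rx":0,"ry":0,"rz":0,"tx":0.0371,"ty":0.008,"tz":0,"gripper":25},{"rx":0,"ry":0,"rz":0,"tx":0.0371,"ty":0.008,"tz":0,"gripper":25},{"rx":0,"ry":0,"rz":0,"tx":0.0371,"ty":0.008,"tz":0,"gripper":25},{"rx":0,"ry":0,"rz":0,"tx":0.0371,"ty":0.008,"tz":0,"gripper":25},{"rx":0,"ry":0,"rz":0,"tx":0.0371,"ty":0.008,"tz":0,"gripper":25},{"rx":0,"ry":0,"rz":0,"tx":0.0371,"ty":0.008,"tz":0,"gripper":25},{"rx":0,"ry":0,"rz":0,"tx":0.0371,"ty":0.008,"tz":0,"gripper":25},{"rx":0,"ry":0,"rz":0,"tx":0.0371,"ty":0.008,"tz":0,"gripper":25},{"rx":0,"ry":0,"rz":0,"tx":0.0371,"ty":0.008,"tz":0,"gripper":25},{"rx":0,"ry":0,"rz":0,"tx":0.0371,"ty":0.008,"tz":0,"gripper":25}]' 20
python3 -m pendant '[{"rx":0,"ry":0,"rz":0,"tx":0,"ty":0,"tz":0.0,"gripper":25},{"rx":0,"ry":0,"rz":0,"tx":0,"ty":0,"tz":0.03,"gripper":25},{"rx":0,"ry":0,"rz":0,"tx":0,"ty":0,"tz":0.03,"gripper":25},{"rx":0,"ry":0,"rz":0,"tx":0,"ty":0,"tz":0.0,"gripper":25},{"rx":0,"ry":0,"rz":0,"tx":0,"ty":0,"tz":0.0,"gripper":25}]' 20
python3 - <<'E'
from h import *
from scipy.spatial.transform import Rotation as Ro
s=get_state();M=Ro.from_rotvec(s["tcp_rot"]).as_matrix();print(s["position"],np.degrees(np.arctan2(M[1,1],M[0,1])),M.T@(np.array([.520,.085,.0204])-s["position"]))
E
```

```text
time: 19.15
position: [0.5526, -0.3681, 0.1224]
tcp_rot: [-1.876, -2.519, -0.0]
force: [0.3, 0.0, -1.2]
grip_width: 0.431
grasp_force: 20.0
time: 20.15
position: [0.5196, 0.0877, 0.1228]
tcp_rot: [1.885, 2.513, 0.0]
force: [0.5, -0.1, 0.2]
grip_width: 0.433
grasp_force: 20.0
time: 20.57
position: [0.5187, 0.0858, 0.0616]
tcp_rot: [-1.882, -2.511, 0.004]
force: [0.6, -0.3, -1.4]
grip_width: 0.428
grasp_force: 20.0
[0.51865812 0.08577228 0.06160371] 16.282738689938167 [-0.00117305  0.00124262  0.04119736]
```

```bash
python3 -m pendant '[{"rx":0,"ry":0,"rz":0,"tx":0,"ty":0.001,"tz":0.025,"gripper":25},{"rx":0,"ry":0,"rz":0,"tx":0,"ty":0,"tz":0.01,"gripper":25},{"rx":0,"ry":0,"rz":0,"tx":0,"ty":0,"tz":0.0055,"gripper":25},{"rx":0,"ry":0,"rz":0,"tx":0,"ty":0,"tz":0,"gripper":25},{"rx":0,"ry":0,"rz":0,"tx":0,"ty":0,"tz":0,"gripper":65},{"rx":0,"ry":0,"rz":0,"tx":0,"ty":0,"tz":0,"gripper":65},{"rx":0,"ry":0,"rz":0,"tx":0,"ty":0,"tz":0,"gripper":65},{"rx":0,"ry":0,"rz":0,"tx":0,"ty":0,"tz":0,"gripper":65},{"rx":0,"ry":0,"rz":0,"tx":0,"ty":0,"tz":-0.02,"gripper":65},{"rx":0,"ry":0,"rz":0,"tx":0,"ty":0,"tz":-0.04,"gripper":65},{"rx":0,"ry":0,"rz":0,"tx":0,"ty":0,"tz":-0.04,"gripper":65},{"rx":0,"ry":0,"rz":0,"tx":0,"ty":0,"tz":-0.04,"gripper":65}]' 20
python3 -m pendant '[{"rx":0,"ry":0,"rz":0,"tx":-0.04,"ty":0,"tz":-0.01,"gripper":65},{"rx":0,"ry":0,"rz":0,"tx":-0.04,"ty":0,"tz":-0.01,"gripper":65},{"rx":0,"ry":0,"rz":0,"tx":-0.04,"ty":0,"tz":-0.01,"gripper":65},{"rx":0,"ry":0,"rz":0,"tx":-0.04,"ty":0,"tz":0,"gripper":65},{"rx":0,"ry":0,"rz":0,"tx":-0.04,"ty":0,"tz":0,"gripper":65},{"rx":0,"ry":0,"rz":0,"tx":0,"ty":0,"tz":0,"gripper":65},{"rx":0,"ry":0,"rz":0,"tx":0,"ty":0,"tz":0,"gripper":65}]' 20
python3 -c "
from h import *
a=img('scene')['pixels'][100:340,140:400];b=img('side')['pixels'][110:330,140:400]
cv2.imwrite('pics/fin.png',np.vstack([cv2.resize(a,(620,300*620//520*240//300+20)),cv2.resize(b,(620,280))])[:600])"
```

```text
time: 21.57
position: [0.5206, 0.0863, 0.1639]
tcp_rot: [-1.884, -2.513, 0.001]
force: [0.5, -0.0, 0.0]
grip_width: 0.65
grasp_force: 0.0
time: 22.15
position: [0.5774, -0.1079, 0.1921]
tcp_rot: [1.889, 2.51, 0.0]
force: [0.2, 1.4, -0.5]
grip_width: 0.654
grasp_force: 0.0
```

View pics/fin.png

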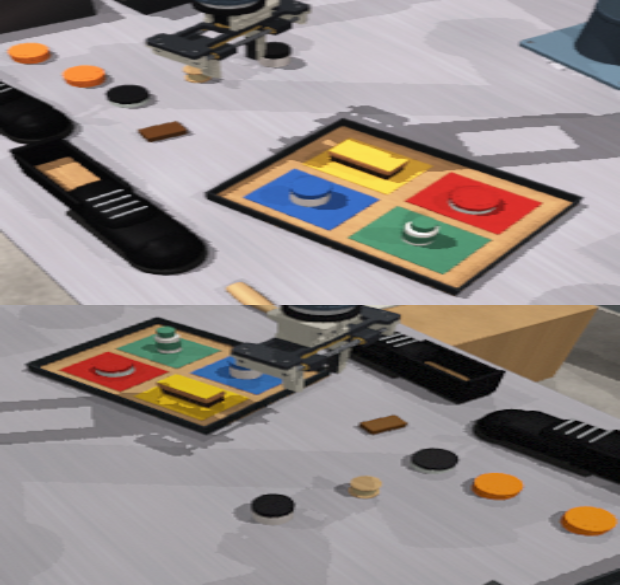

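Both views show all four items upright on the cards of their own colour, with the brush along its card's long side. The black tin and black jar haven't moved.

```bash
python3 -c "
from workcell import *
print(hand_in())"
```

```text
the job is handed in; nothing more can be done
None
```

I set the red tin, blue jar, yellow brush and green bottle upright on the cards of their own colours, left the black-lidded tin and black-capped jar untouched, and handed the job in at about 22 s; no verdict came back.

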